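# Press a lamp handle down in the vacant V-cradle of the contact tester

## Robot

A 7-joint arm with a two-finger parallel gripper is mounted at the origin on the work surface. World frame = base frame: x ahead of the robot, y to its left, z up, the work surface at z = 0. Lengths are in m, angles in rad, forces in N, time in s.
With the tool pointing down it reaches from about 0.35 to 0.9 m from the base axis. Payload 8.1 kg.
Tool frame: the origin (TCP) lies between the finger pads; the fingertips stand 11 mm ahead of it and the grasp point (between the pads) lies 8 mm behind it; z points along the fingers, x is the direction in which the jaws open and shut, and the axes are right-handed (so a half turn about z gives the same grasp; the last joint's range is limited). The gripper opens to 92 mm and grips with 3 to 60 N. Pads are 19 mm wide; open, the fingers measure 130 mm over their backs; the gripper's body (75 mm by 190 mm) begins 47 mm behind the grasp point.
Start: joints at [1.027, 0.434, 0.025, 1.573, -0.012, 1.134, -0.075], TCP at [0.267, -0.565, 0.238] pointing down, gripper open.
Joint ranges: [-2.62, 2.62], [-0.44, 2.09], [-1.27, 1.32], [0.08, 2.57], [-1.32, 4.46], [0.12, 2], [-2.74, 2.74]. Speed limits (rad/s): [2.22, 2.22, 3.01, 3.01, 3.14, 3.14, 3.14].

## Interface

Orientations are given as a 3x3 rotation matrix whose columns are the frame's x, y, z axes.
In Python, from plant import r gives the robot as it stands.
- The arm moves only by the tool drive_tool, never from a script. Its argument "increments" is one flat list of numbers, 6 for each row, row after row: the shift along the tool's x, y, z in units of 300 mm (1.0 is 300 mm), then the turn, a rotation vector about the tool's x, y, z in units of 90 degrees (1.0 is 90 degrees). A call has 1 to 5 rows; each row is the pose to reach, as a shift and turn from the pose measured when the call began, along the tool's axes at that moment; what a row does not reach only later rows make up. A row lasts 1/8 s, in which the tool goes at most 62.5 mm and 10.7 degrees, less where a joint would pass 70% of its speed; a pose out of reach is approached as far as the arm can. A call with a number of a shift or a turn outside -1 to 1 is refused whole. A call with a gripper value outside its range is refused whole. "grip" is the opening, from 0 (shut) to 1 (fully open), set as the call begins (left out, the last holds). The fingers move at their own pace and stop on an object; the grip force is fixed at half the most. Time passes only in rows, so rows that repeat a pose let the fingers close. It gives the time, the measured TCP pose, the force and the opening at its end, in the units of the state.
- r.get_obs(): the state, without advancing time (a new reading comes with each control period).
- r.read_camera(name): name is "side" or "top"; returns (picture, depth): 420x560x3 uint8, blue, green, red; 420x560 float32, m along the optical axis (not along the pixel's ray), 0 where there is no reading.
- r.camera_info(name): a dict with "camera_matrix" (3x3 intrinsics, pixels), "position" and "orientation" of the camera in the world. Camera axes: x right, y down, z forward; pixel columns grow to the right and rows downward; lengths in m; the calibration is good to about 2 mm. A picture is of the moment at which its call begins. camera_info takes no time and is no camera call.
- r.finish_job(): hands the job in, once; it reports no verdict.
Trained networks look in the newest picture that a camera, given by its name, has taken for a name from the list of things; names that differ only in an ending like _2 or _b are one class to them, and where a whole thing is asked for, a point or a joint stands for the part that bears it (a point fixed in the world has none). Each returns a list of dicts, best first, with "confidence" (0 to 1); they miss things now and then, are a little off and sometimes report something else, mostly with a low value. They report only what shows in the picture. A call takes as long as a camera call. They do not tell look-alikes from the thing itself.
- r.regions_of(query, camera): "pixels" (420x560 bool, what is visible of it) and "pixel" ([column, row] in pixels, amid what is visible of it).
The state is a dict: "time": time; "joint_positions": joint angles; "joint_vel": joint speeds; "joint_efforts": joint torques, N m; "ee_pos": TCP position; "orientation": TCP orientation; "contact_force": force on the tool from outside, world axes, zero at the start; "wrist_torque": the same for the moment, N m; "width": finger opening in m.
Only numpy, scipy, OpenCV 4.12 (cv2) and the standard library are available. Lean on these libraries where they do the work, as an engineer would, in place of code of your own. Each camera call takes 0.05 s, during which the arm holds its last target.

## Task

Take the steel examination-lamp handle from the low parking rack and lay it in the vacant V-cradle of the two-cradle contact tester, lengthwise in the V and centred along it. See that it settles on both sloping faces (gripped tightly it rides on one face only, so ease the grip), then press down on it until the sprung cradle sinks about half of its 10 mm travel, and finish like that: the fingers still pressing it into the V, not lifted off. Leave the other handle in its cradle, and do not disturb the vial, tape roll and carton.

Things in the scene. Friction and masses are not known exactly. Their poses are not given: they have to be found in the camera images.
- handle_centre (a point): handle to test, its centre: steel cylinder 30 mm across, 140 mm long, about 180 g, with a thin neck (20 mm across, 12 mm long) on its +x end; x is its axis. It lies level on the white parking rack, axis 40 mm above the worktop; its middle 80 mm is free for fingers down to the rack's 6 mm base plate. Either end may point either way in the cradle
- handle: the same handle (origin also at the cylinder's centre, x along its axis)
- spare_centre (a point): centre of a second, identical handle that already lies in one of the two V-cradles (left or right, it varies); x is its axis. It stays where it is
- left_seat (a point): left V-cradle: where the axis and middle of a seated handle lie, 70 mm above the worktop when up; moves with the cradle. x along the V, y across, z up. Faces at 45 degrees, opening 51 mm wide, top edges 4 mm above this point; each is two plates 39 to 62 mm either side of the middle along x. The 78 mm between is free for fingers, down to a 34 mm wide bar 32 mm below this point
- right_seat (a point): right cradle of the tester: the same as the left, 120 mm from it to -y in the tester's frame. Both stand on one white base plate, 180 by 250 by 12 mm
- left_cradle (a joint): how far the left cradle is pressed down, m: 0 up, 0.010 fully down. Spring: about 3.4 N (handle's weight included) starts it, then 1.2 N more per mm; an unpressed handle does not move it
- right_cradle (a joint): the same for the right cradle
- vial_c (a point): middle of a small amber vial, 28 mm across and 50 mm high, standing on the worktop between the tape roll and the carton; bystander
- tape_c (a point): middle of a roll of paper tape, 68 mm across and 20 mm high, lying flat beyond the rack; bystander
- carton_c (a point): middle of a white carton, 70 by 110 by 50 mm, beyond the tester; bystander
There are look-alikes about, which are no part of the job. What is shaped like the handle but black, pink or red is not meant.

How it is judged:
By the outcome, as a careful person would: the job done as asked, in the order asked, and still so for the second after the job is handed in, while the arm keeps its last pose, push and grip.
It also fails if it takes over 48 s, if anything falls off the work surface, if the arm or the gripper's body presses on something with over 40 N, if the wrist force passes 120 N, or if a joint passes its speed limit or range.

## Working session

There is one attempt and no reset: what is moved stays moved. The work goes in short steps, Python scripts to look and compute and a tool call to move; the robot and the scene stay as the last step left them, time stands still between calls to the robot, and variables do not carry over. Pictures are saved under pics/ and viewed, and the job is handed in when it is done.

Besides the shell and the picture viewer there is one more tool, called after "Call:" as name(argument=value, ...) on one line, values as JSON. drive_tool: Moves the arm, as the interface text tells. Its arguments: {"type":"object","properties":{"increments":{"type":"array"},"grip":{"type":"number"}},"required":["increments"]}

```bash
ls; mkdir -p pics; python3 - <<'E'
from plant import r
import cv2
o=r.get_obs()
print({k:o[k] for k in('time','ee_pos','orientation','contact_force','width')})
for c in('top','side'):
    p,d=r.read_camera(c); cv2.imwrite(f'pics/{c}0.png',p)
    print(c,r.camera_info(c))
E
```

```text
pics
{'time': 0.0, 'ee_pos': array([ 0.26640642, -0.56482204,  0.23694682]), 'orientation': array([[ 4.26615904e-01, -9.04432533e-01, -8.14849352e-04],
       [-9.04431507e-01, -4.26616655e-01,  1.37090085e-03],
       [-1.58751563e-03,  1.52127323e-04, -9.99998728e-01]]), 'contact_force': array([-0.57303191, -0.52423534, -0.14712423]), 'width': 0.09190261189580398}
top {'camera_matrix': array([[449.27472977,   0.        , 278.59834215],
       [  0.        , 449.27472977, 203.42752336],
       [  0.        ,   0.        ,   1.        ]]), 'position': array([ 0.41733705, -0.16095233,  1.09370061]), 'orientation': array([[ 0.01674067, -0.99586179,  0.0893255 ],
       [-0.99971564, -0.01818866, -0.01542094],
       [ 0.01698183, -0.08904195, -0.9958831 ]])}
side {'camera_matrix': array([[527.68553226,   0.        , 280.25785167],
       [  0.        , 527.68553226, 201.87416543],
       [  0.        ,   0.        ,   1.        ]]), 'position': array([ 0.35043878, -1.02568049,  0.96101663]), 'orientation': array([[ 0.98087723, -0.12426558,  0.14979292],
       [-0.1935986 , -0.70199162,  0.68536658],
       [ 0.0199859 , -0.70126017, -0.71262524]])}
```

View pics/top0.png

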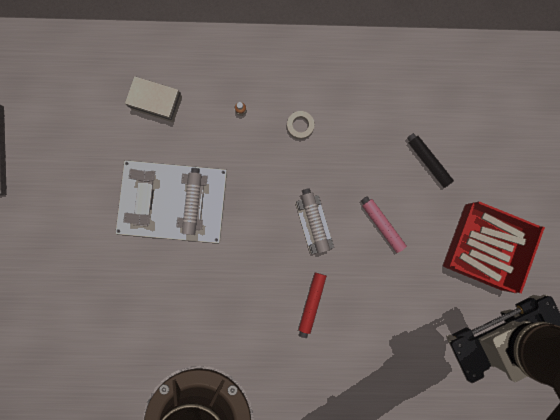

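View pics/side0.png

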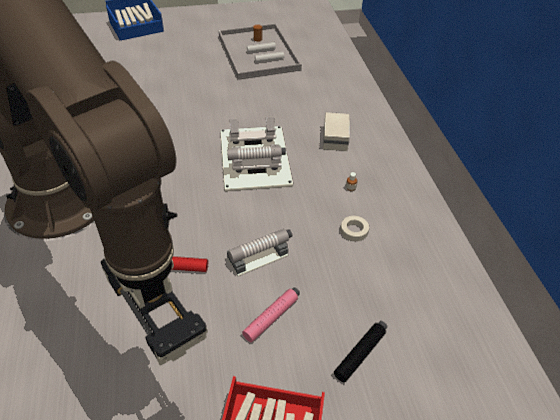

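The top picture shows the vacant cradle at about (141,198) and the spare in the other cradle at (192,202). Candidates for the handle:
- Steel on the white rack (315,222): this one.
- Steel spare in the cradle (192,202): stays where it is.
- Red (313,305), pink (384,225) and black (430,160): look-alikes, not meant.

Next I'll measure it and check a close crop.

```bash
cat > h.py <<'E'
import numpy as np, cv2
from plant import r
def cloud(c,d):
    i=r.camera_info(c);K=i['camera_matrix']
    v,u=np.mgrid[:420,:560]
    P=np.stack([(u-K[0,2])/K[0,0]*d,(v-K[1,2])/K[1,1]*d,d],-1)
    return P@i['orientation'].T+i['position']
def onplane(c,px,z):
    i=r.camera_info(c);K=i['camera_matrix']
    ray=i['orientation']@np.array([(px[0]-K[0,2])/K[0,0],(px[1]-K[1,2])/K[1,1],1])
    return i['position']+ray*(z-i['position'][2])/ray[2]
def proj(c,P):
    i=r.camera_info(c);K=i['camera_matrix']
    q=(np.atleast_2d(P)-i['position'])@i['orientation']
    return np.stack([q[:,0]/q[:,2]*K[0,0]+K[0,2],q[:,1]/q[:,2]*K[1,1]+K[1,2]],1)
E
python3 - <<'E'
from h import *
for c in('top','side'):
    p,d=r.read_camera(c); W=cloud(c,d)
    for q in('handle','left_seat','right_seat','vial_c','tape_c','carton_c'):
        for k,m in enumerate(r.regions_of(q,c)[:3]):
            M=m['pixels']; M2=M&(d>0)
            pts=W[M2]; 
            if len(pts)<5: continue
            z=np.percentile(pts[:,2],[5,50,95]); 
            rr=cv2.minAreaRect(pts[:,:2].astype(np.float32)*1000)
            print(c,q,round(m['confidence'],2),np.round(m['pixel']),M.sum(),'z',z.round(3),'rect',np.round(rr[0]),np.round(rr[1]),round(rr[2],1))
            np.save(f'm_{c}_{q}_{k}.npy',M)
    np.save(f'd_{c}.npy',d)
    if c=='top':
        a=cv2.resize(p[150:270,270:360],None,fx=6,fy=5*1.2/1,interpolation=cv2.INTER_CUBIC)[:600]
        b=cv2.resize(p[150:250,105:235],None,fx=6,fy=6,interpolation=cv2.INTER_CUBIC)
        cv2.imwrite('pics/a.png',cv2.resize(a,(450,600)));cv2.imwrite('pics/b.png',b)
    else: cv2.imwrite('pics/c.png',cv2.resize(p[110:280,210:310],None,fx=3.5,fy=3.5,interpolation=cv2.INTER_CUBIC))
E
```

```text
top handle 0.95 [380. 224.] 826 z [0.013 0.028 0.033] rect [ 470. -432.] [158.  37.] 36.7
top handle 0.91 [431. 158.] 784 z [0.016 0.028 0.033] rect [ 629. -548.] [155.  40.] 37.3
top handle 0.7 [316. 222.] 794 z [0.045 0.054 0.058] rect [ 475. -264.] [150.  36.] 17.3
top left_seat 0.64 [142. 199.] 1053 z [0.037 0.044 0.075] rect [519. 151.] [ 78. 127.] 85.7
top right_seat 0.74 [201. 214.] 342 z [0.035 0.07  0.076] rect [510.  28.] [ 70. 125.] 86.4
top vial_c 0.6 [237. 108.] 133 z [0.011 0.032 0.052] rect [743. -78.] [27. 29.] 11.4
top tape_c 0.77 [306. 119.] 446 z [0.007 0.021 0.024] rect [ 709. -227.] [67. 64.] 0.6
top carton_c 0.67 [153.  97.] 1628 z [0.018 0.051 0.054] rect [770. 137.] [133.  86.] 73.8
side handle 0.8 [190. 263.] 459 z [0.012 0.026 0.032] rect [ 313. -275.] [32. 76.] 74.3
side handle 0.77 [272. 316.] 983 z [0.013 0.027 0.032] rect [ 467. -428.] [152.  41.] 36.6
side handle 0.74 [358. 351.] 1158 z [0.005 0.027 0.032] rect [ 631. -541.] [163.  36.] 37.7
side left_seat 0.62 [251. 134.] 710 z [0.013 0.04  0.073] rect [523. 178.] [144. 138.] 84.9
side right_seat 0.83 [256. 164.] 535 z [0.029 0.039 0.072] rect [517.  18.] [ 67. 140.] 89.9
side vial_c 0.73 [350. 182.] 167 z [0.005 0.028 0.05 ] rect [751. -67.] [67. 30.] 68.3
side tape_c 0.6 [353. 230.] 529 z [0.002 0.018 0.023] rect [ 709. -231.] [68. 67.] 50.9
side carton_c 0.65 [333. 130.] 937 z [0.007 0.049 0.053] rect [764. 132.] [135.  76.] 73.9
```

View pics/a.png

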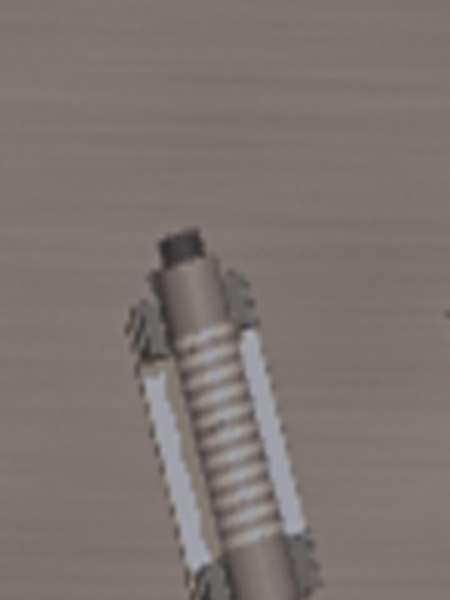

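View pics/b.png

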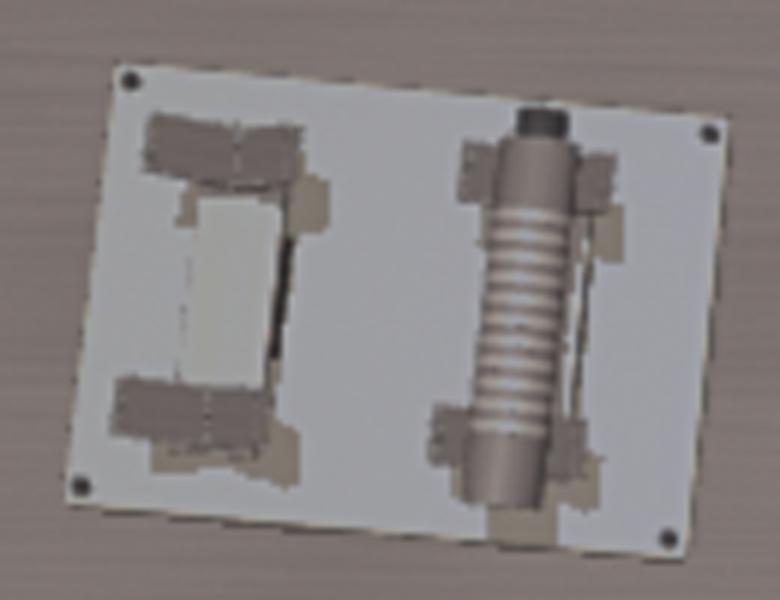

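View pics/c.png

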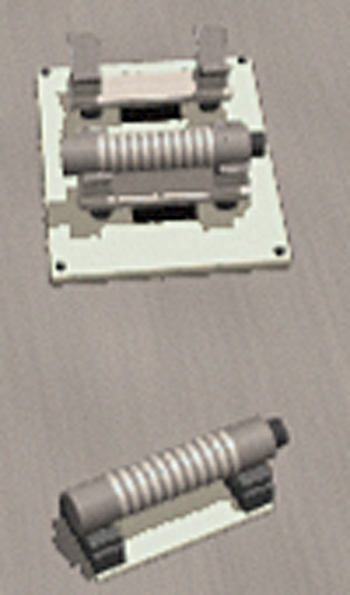

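```bash
cat > m.py <<'E'
from h import *
from scipy.optimize import least_squares
def cylfit(P,x0):
    # P (n,3); params x,y,z,yaw (m)
    def f(p):
        l=-np.sin(p[3])*(P[:,0]-p[0])+np.cos(p[3])*(P[:,1]-p[1])
        return np.hypot(l,P[:,2]-p[2])-.015
    # x along axis fixed separately
    s=least_squares(f,x0,loss='soft_l1',f_scale=.001); p=s.x
    u=np.array([np.cos(p[3]),np.sin(p[3])])
    t=(P[:,:2]-p[:2])@u
    return p,t,u,np.abs(s.fun)
E
python3 - <<'E'
from m import *
for c in('top','side'):
    d=np.load(f'd_{c}.npy');W=cloud(c,d)
    for name,c0,yaw,zl in(('handle',(.475,-.264),np.radians(17),.04),('spare',(.515,.03),np.radians(-4),.07)):
        c0=np.array(c0);u=np.array([np.cos(yaw),np.sin(yaw)]);n=np.array([-u[1],u[0]])
        D=W[...,:2]-c0;t=D@u;l=D@n
        M=(d>0)&(abs(t)<.1)&(abs(l)<.02)&(W[...,2]>zl+.003)&(W[...,2]<zl+.03)
        Mb=M&(abs(t)<.06)
        p,_,u,res=cylfit(W[Mb],[*c0,zl,yaw])
        n=np.array([-u[1],u[0]])
        ll=(W[...,:2]-p[:2])@n; tt=(W[...,:2]-p[:2])@u
        E=M&(abs(ll)<.006); te=np.sort(tt[E])
        # histogram z by t near ends
        hi=E&(W[...,2]>p[2]+.0125)
        te2=np.sort(tt[hi])
        print(c,name,'pose',p[:3].round(4),np.degrees(p[3]).round(2),'res',np.median(res).round(4),Mb.sum(),'ends all',te[[0,-1]].round(4),'body',te2[[0,-1]].round(4))
        mid=(te2[0]+te2[-1])/2; print('  body centre',(p[:2]+u*mid).round(4),'len',(te2[-1]-te2[0]).round(4), 'full-based', (p[:2]+u*((te[0]+te[-1])/2-.006)).round(4))
    # left seat
    c0=np.array([.519,.151])
    D=W[...,:2]-c0;M=(d>0)&(abs(D[...,0])<.09)&(abs(D[...,1])<.04)&(W[...,2]>.05)&(W[...,2]<.08)
    P=W[M]
    def f(p):
        u=np.array([np.cos(p[2]),np.sin(p[2])]);n=np.array([-u[1],u[0]]);l=(P[:,:2]-p[:2])@n
        return (P[:,2]-p[3]-abs(l)+.015*2**.5)/2**.5
    for b in (0.,):
        s=least_squares(f,[*c0,np.radians(-4),.07],loss='soft_l1',f_scale=.001);p=s.x
        u=np.array([np.cos(p[2]),np.sin(p[2])]);n=np.array([-u[1],u[0]])
        t=(P[:,:2]-p[:2])@u;l=(P[:,:2]-p[:2])@n
        g=(abs(s.fun)<.003)
        a=np.sort(t[g&(t<0)]);b2=np.sort(t[g&(t>0)])
        print(c,'seat',p.round(4),np.degrees(p[2]).round(2),'res',np.median(abs(s.fun)).round(4),g.sum(),'neg',np.percentile(a,[1,99]).round(4),'pos',np.percentile(b2,[1,99]).round(4))
        m=(np.percentile(a,[1,99]).sum()+np.percentile(b2,[1,99]).sum())/4
        print('  seat centre',(p[:2]+u*m).round(4))
    # base plate top
    M=(d>0)&(abs(W[...,0]-.515)<.13)&(abs(W[...,1]-.09)<.17)&(W[...,2]>.008)&(W[...,2]<.1)
    q=W[M][:,:2].astype(np.float32)*1000
    rr=cv2.minAreaRect(q);print(c,'plate',rr)
E
```

```text
top handle pose [ 0.4359 -0.2734  0.0412] 16.94 res 0.0009 654 ends all [-0.0349  0.1163] body [-0.0349  0.1123]
  body centre [ 0.4729 -0.2622] len 0.1472 full-based [ 0.469  -0.2633]
top spare pose [0.2959 0.0375 0.0714] -4.01 res 0.0012 636 ends all [0.1401 0.2919] body [0.1402 0.2785]
  body centre [0.5047 0.0228] len 0.1382 full-based [0.5053 0.0228]Traceback (most recent call last):
  File "<stdin>", line 31, in <module>
    return _quantile_unchecked(
        a, q, axis, out, overwrite_input, method, keepdims, weights)
    return _ureduce(a,
                    func=_quantile_ureduce_func,
    ...<5 lines>...
                    overwrite_input=overwrite_input,
                    method=method)
    r = func(a, **kwargs)
    result = _quantile(arr,
                       quantiles=q,
    ...<2 lines>...
                       out=out,
                       weights=wgt)
    slices_having_nans = np.isnan(arr[-1, ...])
                                  ~~~^^^^^^^^^
IndexError: index -1 is out of bounds for axis 0 with size 0
```

```bash
cat > m2.py <<'E'
from h import *
from scipy.optimize import least_squares
def fit(P,c0,yaw0,z0,kind,zfix=False):
    n0=np.array([-np.sin(yaw0),np.cos(yaw0)])
    def lat(p):
        y=p[1];n=np.array([-np.sin(y),np.cos(y)]);return (P[:,:2]-(c0+n0*p[0]))@n
    def f(p):
        z=z0 if zfix else p[2]
        l=lat(p)
        if kind=='cyl': return np.hypot(l,P[:,2]-z)-.015
        return (P[:,2]-z-abs(l)+.015*2**.5)/2**.5
    s=least_squares(f,[0,yaw0,z0],loss='soft_l1',f_scale=.001);p=s.x
    c=c0+n0*p[0];u=np.array([np.cos(p[1]),np.sin(p[1])])
    return c,p[1],p[2],u,np.abs(s.fun)
E
cat > meas.py <<'E'
from m2 import *
def run(ds,items):
  for c in ds:
    d=ds[c];W=cloud(c,d)
    for name,c0,yaw,zl in items:
        c0=np.array(c0);u=np.array([np.cos(yaw),np.sin(yaw)]);n=np.array([-u[1],u[0]])
        D=W[...,:2]-c0;t=D@u;l=D@n
        if name!='seat':
            M=(d>0)&(abs(t)<.1)&(abs(l)<.02)&(W[...,2]>zl+.002)&(W[...,2]<zl+.03)
            for zf in(False,True):
                cc,y,z,u,res=fit(W[M&(abs(t)<.055)],c0,yaw,zl,'cyl',zf)
                n=np.array([-u[1],u[0]]);D=W[...,:2]-cc
                E=M&(abs(D@n)<.006);te=np.sort((D@u)[E])
                hi=E&(W[...,2]>z+.0125);tb=np.sort((D@u)[hi])
                print(c,name,'z fixed' if zf else '','z %.4f yaw %.2f'%(z,np.degrees(y)),'res %.4f'%np.median(res),'len %.4f/%.4f'%(te[-1]-te[0],tb[-1]-tb[0]),
                 'centre full',(cc+u*((te[0]+te[-1])/2-.006)).round(4),'body',(cc+u*(tb[0]+tb[-1])/2).round(4))
        else:
            M=(d>0)&(abs(t)<.08)&(abs(l)<.03)&(W[...,2]>zl-.018)&(W[...,2]<zl+.006)
            P=W[M]
            for zf in(False,True):
                cc,y,z,u,res=fit(P,c0,yaw,zl,'v',zf)
                n=np.array([-u[1],u[0]]);t=(P[:,:2]-cc)@u;g=res<.003;a=t[g&(t<0)];b=t[g&(t>0)]
                a=np.percentile(a,[1,99]);b=np.percentile(b,[1,99])
                l=(P[:,:2]-cc)@n
                print(c,'seat','z fixed' if zf else '','z %.4f yaw %.2f'%(z,np.degrees(y)),'res %.4f'%np.median(res),len(P),a.round(4),b.round(4),'lat',np.percentile(l,[1,99]).round(4),'centre',(cc+u*(a.sum()+b.sum())/4).round(4))
E
python3 - <<'E'
from meas import *
ds={c:np.load(f'd_{c}.npy') for c in('top','side')}
run(ds,[('handle',(.470,-.264),np.radians(17),.04),('spare',(.505,.023),np.radians(-4),.07),('seat',(.517,.146),np.radians(-4),.07)])
for c in ds:
    W=cloud(c,ds[c]);d=ds[c]
    M=(d>0)&(abs(W[...,0]-.515)<.13)&(abs(W[...,1]-.09)<.17)&(W[...,2]>.007)&(W[...,2]<.016)
    M=cv2.morphologyEx(M.astype(np.uint8),cv2.MORPH_OPEN,np.ones((3,3)))>0
    print(c,cv2.minAreaRect(W[M][:,:2].astype(np.float32)*1000), np.median(W[M][:,2]))
E
```

```text
top handle  z 0.0412 yaw 17.10 res 0.0009 len 0.1512/0.1472 centre full [ 0.469  -0.2633] body [ 0.4728 -0.2621]
top handle z fixed z 0.0400 yaw 17.14 res 0.0011 len 0.1512/0.1472 centre full [ 0.469  -0.2632] body [ 0.4728 -0.262 ]
top spare  z 0.0714 yaw -4.05 res 0.0010 len 0.1518/0.1382 centre full [0.5053 0.0222] body [0.5047 0.0223]
top spare z fixed z 0.0700 yaw -4.13 res 0.0011 len 0.1518/0.1448 centre full [0.5053 0.0221] body [0.5079 0.0219]
top seat  z 0.0714 yaw -3.94 res 0.0009 427 [-0.0589 -0.0363] [0.0422 0.0643] lat [-0.0246  0.0286] centre [0.5195 0.1416]
top seat z fixed z 0.0700 yaw -4.00 res 0.0013 427 [-0.0589 -0.0363] [0.0422 0.0643] lat [-0.0242  0.0288] centre [0.5195 0.1413]
side handle  z 0.0401 yaw 17.27 res 0.0011 len 0.1524/0.1454 centre full [ 0.4691 -0.2659] body [ 0.4718 -0.265 ]
side handle z fixed z 0.0400 yaw 17.27 res 0.0011 len 0.1524/0.1454 centre full [ 0.4691 -0.2659] body [ 0.4718 -0.2651]
side spare  z 0.0702 yaw -3.83 res 0.0014 len 0.1513/0.1375 centre full [0.5052 0.0198] body [0.5043 0.0198]
side spare z fixed z 0.0700 yaw -3.82 res 0.0015 len 0.1513/0.1424 centre full [0.5052 0.0197] body [0.5068 0.0196]
side seat  z 0.0664 yaw -4.11 res 0.0016 198 [-0.0585 -0.0364] [0.0419 0.0648] lat [-0.0172  0.0318] centre [0.5192 0.1353]
side seat z fixed z 0.0700 yaw -4.22 res 0.0023 198 [-0.0585 -0.0364] [0.0421 0.0648] lat [-0.0202  0.0286] centre [0.5195 0.1384]
top ((515.3745727539062, 81.5588150024414), (250.76123046875, 180.13636779785156), 85.963134765625) 0.013170633213731353
side ((515.240478515625, 78.32792663574219), (256.0830993652344, 179.63604736328125), 85.89873504638672) 0.01237906504692421
```

Crop (a) confirms the choice: ribbed bare steel on the white rack, neck towards +x, far end up in the picture. Both cameras agree on its height (0.040) and length (about 152 mm), with roughly 2.5 mm calibration disagreement in y.

Working estimates:

| Thing | Position | Yaw |
|---|---|---|
| Handle | (0.469, -0.2645) | 17.2° |
| Vacant (left) seat | (0.5195, 0.140) | -4° |

The left seat estimate also fits the base-plate rectangle.

```bash
cat > go.py <<'E'
import sys
from plant import r
import numpy as np
from scipy.spatial.transform import Rotation as Ro
def inc(x,y,z,yaw):
    "yaw: degrees of the handle line (tool -y axis)"
    o=r.get_obs();R=o['orientation'];p=o['ee_pos']
    a=np.radians(yaw);u=np.array([np.cos(a),np.sin(a),0])
    T=np.stack([np.cross(-u,[0,0,-1]),-u,[0,0,-1]],1)
    if T[:,1]@R[:,1]<0: T[:,:2]*=-1
    s=R.T@(np.array([x,y,z])-p)/.3
    w=Ro.from_matrix(R.T@T).as_rotvec()/(np.pi/2)
    print('t',o['time'],'p',p.round(4),'F',o['contact_force'].round(2),'w',o['width'].round(4),'\ninc',s.round(4).tolist()+w.round(4).tolist())
if __name__=='__main__': inc(*map(float,sys.argv[1:]))
E
python3 go.py .469 -.2645 .15 17.2
```

```text
Traceback (most recent call last):
  File "go.py", line 14, in <module>
    if __name__=='__main__': inc(*map(float,sys.argv[1:]))
                             ~~~^^^^^^^^^^^^^^^^^^^^^^^^^^
  File "go.py", line 13, in inc
    print('t',o['time'],'p',p.round(4),'F',o['contact_force'].round(2),'w',o['width'].round(4),'\ninc',s.round(4).tolist()+w.round(4).tolist())
                                                                           ^^^^^^^^^^^^^^^^
AttributeError: 'float' object has no attribute 'round'
```

```bash
sed -i "s/o\['width'\].round(4)/round(o['width'],4)/" go.py; python3 go.py .469 -.2645 .15 17.2
```

```text
t 0.8 p [ 0.2666 -0.5653  0.2378] F [-0.31  0.06  0.29] w 0.0921 
inc [-0.619, -1.0377, 0.2925, -0.0, -0.0, 0.0895]
```

Call:
drive_tool(increments=[-0.55,-0.92,0.1,0,0,0.09,-0.55,-0.92,0.1,0,0,0.09,-0.55,-0.92,0.1,0,0,0.09,-0.55,-0.92,0.1,0,0,0.09,-0.55,-0.92,0.1,0,0,0.09], grip=1)

```text
time: 1.42
ee_pos: [0.4411, -0.3053, 0.2089]
orientation: [[0.295, -0.956, 0.001], [-0.956, -0.295, -0.001], [0.001, -0.001, -1.0]]
contact_force: [0.6, -0.8, 0.3]
width: 0.092
```

```bash
python3 go.py .469 -.2645 .11 17.2
```

```text
t 1.425 p [ 0.4411 -0.3053  0.2089] F [ 0.62 -0.76  0.32] w 0.092 
inc [-0.1029, -0.1289, 0.3296, -0.0004, -0.0005, -0.0007]
```

Call:
drive_tool(increments=[-0.103,-0.129,0.2,0,0,0,-0.103,-0.129,0.33,0,0,0,-0.103,-0.129,0.33,0,0,0,-0.103,-0.129,0.33,0,0,0])

```text
time: 1.92
ee_pos: [0.4693, -0.2658, 0.1114]
orientation: [[0.294, -0.956, 0.002], [-0.956, -0.294, -0.002], [0.002, -0.001, -1.0]]
contact_force: [-0.0, -0.8, 0.2]
width: 0.0916
```

```bash
python3 go.py .469 -.2645 .032 17.2; python3 - <<'E'
from h import *
for c in('top','side'):
    p,d=r.read_camera(c)
    q=proj(c,[.469,-.2645,.04])[0].astype(int)
    x0,y0=max(q[0]-70,0),max(q[1]-55,0)
    cv2.imwrite(f'pics/{c}1.png',cv2.resize(p[y0:y0+110,x0:x0+140],None,fx=5,fy=5,interpolation=cv2.INTER_CUBIC))
E
```

```text
t 1.925 p [ 0.4693 -0.2658  0.1114] F [-0.03 -0.75  0.17] w 0.0916 
inc [-0.0049, 0.0001, 0.2646, -0.0007, -0.0013, -0.0014]
```

View pics/side1.png

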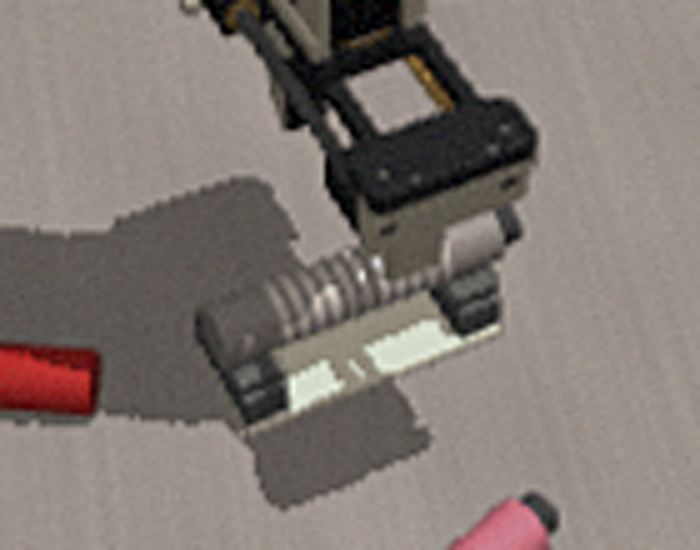

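The side crop shows the open fingers straddling the steel handle's middle section (around (400,260) in the crop), in line with it. I'll lower and grip.

Call:
drive_tool(increments=[-0.005,0,0.13,0,0,0,-0.005,0,0.2,0,0,0,-0.005,0,0.255,0,0,0,-0.005,0,0.265,0,0,0,-0.005,0,0.265,0,0,0])

```text
time: 2.65
ee_pos: [0.4701, -0.2654, 0.0332]
orientation: [[0.293, -0.956, 0.005], [-0.956, -0.293, -0.003], [0.004, -0.004, -1.0]]
contact_force: [-0.3, 0.3, -0.4]
width: 0.0922
```

Call:
drive_tool(increments=[0,0,0,0,0,0,0,0,0,0,0,0,0,0,0,0,0,0,0,0,0,0,0,0,0,0,0,0,0,0], grip=0.2)

```text
time: 3.28
ee_pos: [0.47, -0.2653, 0.0332]
orientation: [[0.293, -0.956, 0.005], [-0.956, -0.293, -0.003], [0.004, -0.003, -1.0]]
contact_force: [-0.3, -0.2, -0.8]
width: 0.0469
```

Call:
drive_tool(increments=[0,0,0,0,0,0,0,0,0,0,0,0,0,0,0,0,0,0,0,0,0,0,0,0], grip=0.2)

```text
time: 3.78
ee_pos: [0.47, -0.2654, 0.0332]
orientation: [[0.293, -0.956, 0.005], [-0.956, -0.293, -0.003], [0.004, -0.004, -1.0]]
contact_force: [0.8, -0.4, -2.2]
width: 0.0292
```

Call:
drive_tool(increments=[0,0,-0.04,0,0,0,0,0,-0.15,0,0,0,0,0,-0.3,0,0,0,0,0,-0.4,0,0,0,0,0,-0.4,0,0,0], grip=0.2)

```text
time: 4.4
ee_pos: [0.4709, -0.2657, 0.1562]
orientation: [[0.292, -0.956, 0.009], [-0.956, -0.292, -0.005], [0.008, -0.007, -1.0]]
contact_force: [0.9, -0.2, -1.5]
width: 0.0291
```

```bash
python3 go.py .5195 .14 .15 -4; python3 - <<'E'
from h import *
for c in('top','side'):
    p,d=r.read_camera(c); cv2.imwrite(f'pics/{c}2.png',p)
E
```

```text
t 4.4 p [ 0.4709 -0.2657  0.1562] F [ 0.9  -0.23 -1.46] w 0.0291 
inc [-1.2459, -0.5502, 0.0154, -0.0055, -0.0039, 0.2334]
```

View pics/side2.png

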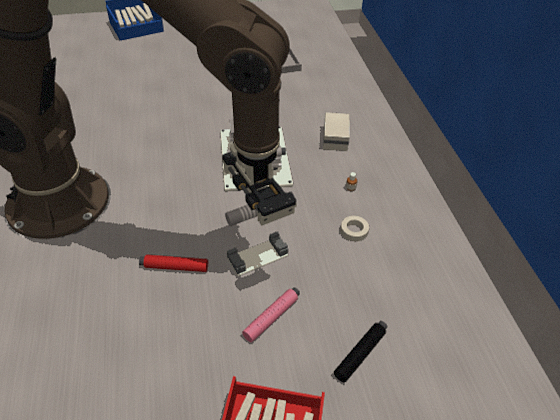

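The handle is off the rack and held level (about (240,213)), and the rack is empty at (258,255). Now to carry it over.

Call:
drive_tool(increments=[-0.9,-0.4,0.01,0,0,0.2,-0.9,-0.4,0.01,0,0,0.2,-0.9,-0.4,0.01,0,0,0.2,-0.9,-0.4,0.01,0,0,0.2,-0.9,-0.4,0.01,0,0,0.2])

```text
time: 5.12
ee_pos: [0.504, 0.0311, 0.1484]
orientation: [[-0.015, -1.0, 0.002], [-1.0, 0.015, -0.003], [0.003, -0.002, -1.0]]
contact_force: [0.8, -0.2, -1.3]
width: 0.029
```

```bash
python3 go.py .5195 .14 .15 -4
```

```text
t 5.125 p [0.504  0.0311 0.1484] F [ 0.85 -0.18 -1.31] w 0.029 
inc [-0.3636, -0.0462, -0.0064, -0.0015, -0.0017, 0.0347]
```

Call:
drive_tool(increments=[-0.364,-0.046,0,0,0,0.035,-0.364,-0.046,0,0,0,0.035,-0.364,-0.046,0,0,0,0.035,-0.364,-0.046,0,0,0,0.035,-0.364,-0.046,0,0,0,0.035])

```text
time: 5.75
ee_pos: [0.5191, 0.1383, 0.1475]
orientation: [[-0.072, -0.997, 0.001], [-0.997, 0.072, -0.004], [0.004, -0.001, -1.0]]
contact_force: [-0.1, 0.5, -1.0]
width: 0.0294
```

```bash
python3 go.py .5195 .14 .09 -4; python3 - <<'E'
from h import *
for c in('top','side'):
    p,d=r.read_camera(c); np.save(f'd3_{c}.npy',d)
    q=proj(c,[.52,.14,.1])[0].astype(int)
    x0,y0=max(q[0]-70,0),max(q[1]-55,0);print(c,x0,y0)
    cv2.imwrite(f'pics/{c}3.png',cv2.resize(p[y0:y0+110,x0:x0+140],None,fx=5,fy=5,interpolation=cv2.INTER_CUBIC))
E
```

```text
t 5.75 p [0.5191 0.1383 0.1475] F [-0.07  0.53 -0.95] w 0.0294 
inc [-0.0065, -0.0006, 0.1916, -0.0009, -0.0024, -0.0017]
top 65 139
side 182 60
```

View pics/side3.png

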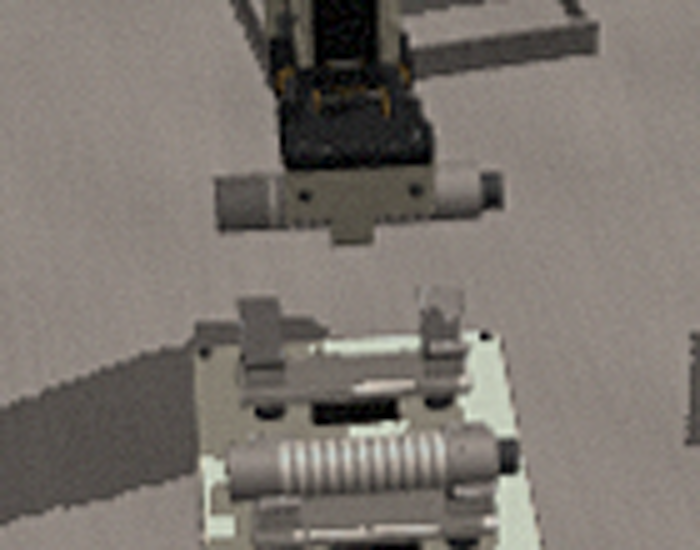

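View pics/top3.png

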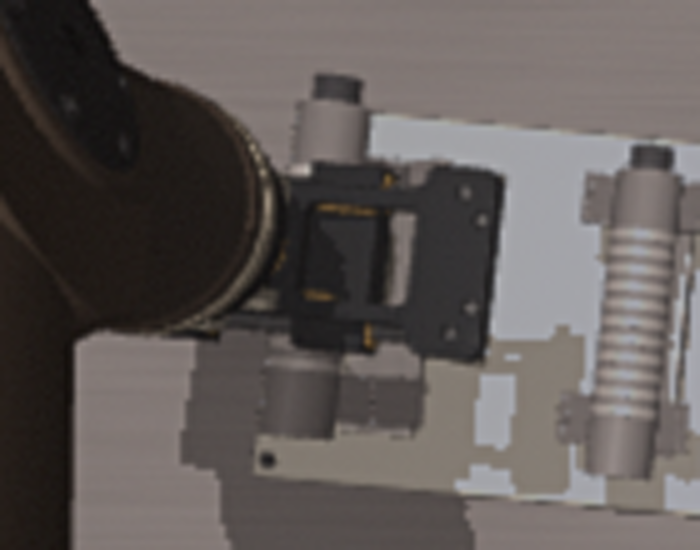

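Both views show the handle level above the vacant V. Next I measure its pose in the hand in both cameras, relative to the seat as measured in the same camera.

```bash
python3 - <<'E'
from m2 import *
seat={'top':np.array([.5195,.1414]),'side':np.array([.5194,.1384])}
us=np.array([np.cos(np.radians(-4)),np.sin(np.radians(-4))]);ns=np.array([-us[1],us[0]])
for c in('top','side'):
    d=np.load(f'd3_{c}.npy');W=cloud(c,d);c0=seat[c];yaw=np.radians(-4)
    D=W[...,:2]-c0;t=D@us;l=D@ns
    M=(d>0)&(abs(t)<.1)&(abs(l)<.022)&(abs(W[...,2]-.154)<.02)
    B=M&(abs(t)>.032)&(abs(t)<.068)
    P=W[B];z0=.154
    # 3-D free: lateral, yaw, z, pitch
    def f(p):
        tt=(P[:,:2]-c0)@us; ll=(P[:,:2]-c0)@ns
        return np.hypot(ll-p[0]-p[1]*tt,P[:,2]-p[2]-p[3]*tt)-.015
    s=least_squares(f,[0,0,z0,0],loss='soft_l1',f_scale=.001);p=s.x
    E=M&(abs(l-p[0]-p[1]*t)<.006);te=np.sort(t[E])
    print(c,B.sum(),(t[B]>0).sum(),'lat mm %.2f dyaw %.2f z %.4f pitch deg %.2f res %.4f'%(p[0]*1e3,np.degrees(p[1]),p[2],np.degrees(p[3]),np.median(abs(s.fun))),'ends',te[[0,-1]].round(4),'centre along %.4f'%((te[0]+te[-1])/2-.006))
    W3=cloud(c,np.load(f'd_{c}.npy'))
E
```

```text
top 437 187 lat mm -1.27 dyaw -0.21 z 0.1557 pitch deg -0.17 res 0.0009 ends [-0.0711  0.0806] centre along -0.0013
side 254 110 lat mm 0.36 dyaw 0.52 z 0.1546 pitch deg -0.05 res 0.0015 ends [-0.0711  0.0784] centre along -0.0023
```

```bash
python3 go.py .5207 .1391 .072 -4
```

```text
t 5.85 p [0.5194 0.1386 0.1479] F [-0.2  -0.36 -1.5 ] w 0.0291 
inc [-0.0028, -0.0037, 0.253, -0.0014, -0.0021, -0.0017]
```

Call:
drive_tool(increments=[-0.003,-0.005,0.1,0,0,0,-0.003,-0.005,0.18,0,0,0,-0.003,-0.005,0.23,0,0,0,-0.003,-0.005,0.25,0,0,0,-0.003,-0.005,0.252,0,0,0])

```text
time: 6.48
ee_pos: [0.5213, 0.139, 0.0724]
orientation: [[-0.073, -0.997, 0.002], [-0.997, 0.073, -0.003], [0.003, -0.002, -1.0]]
contact_force: [0.6, -0.6, -1.7]
width: 0.0291
```

```bash
python3 go.py .5207 .1391 .066 -4
```

```text
t 6.475 p [0.5213 0.139  0.0724] F [ 0.64 -0.59 -1.74] w 0.0291 
inc [-0.0002, 0.0019, 0.0215, -0.0014, -0.0021, -0.0019]
```

Call:
drive_tool(increments=[0,0.001,0.012,0,0,0,0,0.001,0.02,0,0,0,0,0.001,0.02,0,0,0])

```text
time: 6.85
ee_pos: [0.521, 0.1391, 0.0665]
orientation: [[-0.073, -0.997, 0.002], [-0.997, 0.073, -0.003], [0.003, -0.002, -1.0]]
contact_force: [-0.8, -0.0, -1.9]
width: 0.0289
```

Call:
drive_tool(increments=[0,0,0.004,0,0,0,0,0,0.006,0,0,0,0,0,0.006,0,0,0])

```text
time: 7.22
ee_pos: [0.5209, 0.1391, 0.0647]
orientation: [[-0.073, -0.997, 0.002], [-0.997, 0.073, -0.003], [0.003, -0.002, -1.0]]
contact_force: [0.2, 0.2, -1.6]
width: 0.0294
```

Call:
drive_tool(increments=[0,0,0.002,0,0,0,0,0,0.003,0,0,0,0,0,0.003,0,0,0])

```text
time: 7.6
ee_pos: [0.521, 0.1391, 0.0638]
orientation: [[-0.073, -0.997, 0.002], [-0.997, 0.073, -0.003], [0.003, -0.002, -1.0]]
contact_force: [0.4, 0.6, -1.1]
width: 0.0292
```

Call:
drive_tool(increments=[0,0,0.002,0,0,0,0,0,0.003,0,0,0,0,0,0.003,0,0,0])

```text
time: 7.98
ee_pos: [0.5211, 0.1393, 0.063]
orientation: [[-0.073, -0.997, 0.002], [-0.997, 0.073, -0.003], [0.003, -0.003, -1.0]]
contact_force: [-1.0, 0.1, 2.6]
width: 0.0294
```

Contact came at about the predicted height with almost no sideways force. Now I ease the grip so it can settle.

Call:
drive_tool(increments=[0,0,0,0,0,0,0,0,0,0,0,0,0,0,0,0,0,0,0,0,0,0,0,0], grip=0.42)

```text
time: 8.48
ee_pos: [0.5211, 0.1392, 0.063]
orientation: [[-0.073, -0.997, 0.002], [-0.997, 0.073, -0.003], [0.003, -0.003, -1.0]]
contact_force: [0.4, -0.6, -0.0]
width: 0.0388
```

```bash
python3 - <<'E'
from h import *
for c in('top','side'):
    p,d=r.read_camera(c); np.save(f'd4_{c}.npy',d)
    q=proj(c,[.52,.14,.07])[0].astype(int)
    x0,y0=max(q[0]-70,0),max(q[1]-55,0);print(c,x0,y0)
    cv2.imwrite(f'pics/{c}4.png',cv2.resize(p[y0:y0+110,x0:x0+140],None,fx=5,fy=5,interpolation=cv2.INTER_CUBIC))
E
```

```text
top 69 141
side 182 69
```

View pics/side4.png

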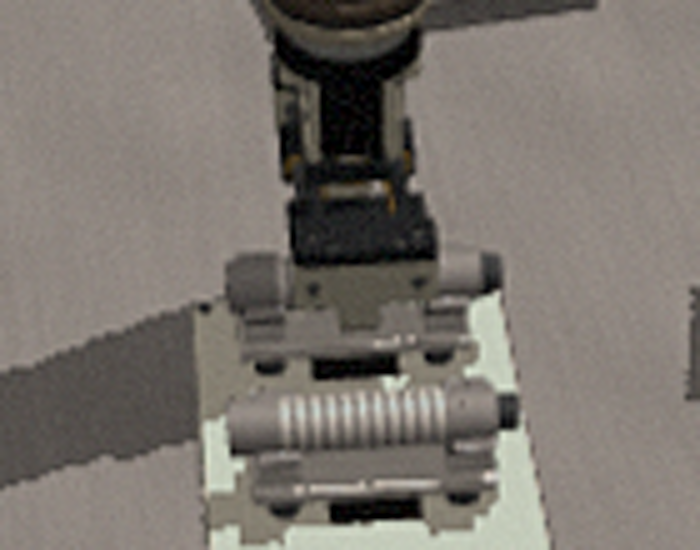

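```bash
cat > chk.py <<'E'
from m2 import *
def chk(ds,z0=.07,tmin=.034):
  seat={'top':np.array([.5195,.1414]),'side':np.array([.5194,.1384])}
  us=np.array([np.cos(np.radians(-4)),np.sin(np.radians(-4))]);ns=np.array([-us[1],us[0]])
  for c in('top','side'):
    d=ds[c];W=cloud(c,d);c0=seat[c]
    D=W[...,:2]-c0;t=D@us;l=D@ns
    M=(d>0)&(abs(t)<.1)&(abs(l)<.018)&(W[...,2]>z0+.003)&(W[...,2]<z0+.02)
    B=M&(abs(t)>tmin)&(abs(t)<.066)
    P=W[B];tt=t[B];ll=l[B]
    f=lambda p:np.hypot(ll-p[0]-p[1]*tt,P[:,2]-p[2]-p[3]*tt)-.015
    s=least_squares(f,[0,0,z0,0],loss='soft_l1',f_scale=.001);p=s.x
    M=(d>0)&(abs(t)<.1)&(abs(l-p[0]-p[1]*t)<.006)&(W[...,2]>z0-.003)&(W[...,2]<z0+.02);te=np.sort(t[M])
    print(c,B.sum(),(tt>0).sum(),'lat %.2f dyaw %.2f z %.4f pitch %.2f res %.4f'%(p[0]*1e3,np.degrees(p[1]),p[2],np.degrees(p[3]),np.median(abs(s.fun))),'ends',te[[0,-1]].round(4),'along %.4f'%((te[0]+te[-1])/2-.006))
E
python3 -c "
from chk import *
chk({c:np.load(f'd4_{c}.npy') for c in('top','side')})"
```

```text
top 328 141 lat 0.02 dyaw -0.39 z 0.0713 pitch 0.03 res 0.0010 ends [-0.0688  0.0825] along 0.0008
side 144 53 lat 0.91 dyaw 0.19 z 0.0703 pitch -0.16 res 0.0017 ends [-0.069   0.0807] along -0.0002
```

It has settled. Laterally it sits on the V (0.0 mm in top, 0.9 mm in side), its height matches the seated spare (0.0713 against 0.0714 in top), and it is centred along the V to within 1 mm. Now I open, rise above it, narrow the fingers and press with both fingertips straddling the top.

Call:
drive_tool(increments=[0,0,0,0,0,0,0,0,0,0,0,0,0,0,-0.05,0,0,0,0,0,-0.14,0,0,0,0,0,-0.15,0,0,0], grip=0.55)

```text
time: 9.2
ee_pos: [0.5224, 0.14, 0.1105]
orientation: [[-0.073, -0.997, 0.006], [-0.997, 0.073, -0.002], [0.001, -0.006, -1.0]]
contact_force: [-0.2, 0.2, -1.1]
width: 0.0506
```

Call:
drive_tool(increments=[0,0,0,0,0,0,0,0,0,0,0,0,0,0,0,0,0,0,0,0,0,0,0,0,0,0,0,0,0,0], grip=0.15)

```text
time: 9.82
ee_pos: [0.5223, 0.1399, 0.1103]
orientation: [[-0.073, -0.997, 0.006], [-0.997, 0.073, -0.002], [0.001, -0.006, -1.0]]
contact_force: [0.5, -0.1, -0.5]
width: 0.0144
```

```bash
python3 go.py .5207 .1395 .098 -4;python3 - <<'E'
from h import *
from chk import chk
ds={}
for c in('top','side'):
    p,d=r.read_camera(c); ds[c]=d
    q=proj(c,[.52,.14,.07])[0].astype(int)
    x0,y0=max(q[0]-70,0),max(q[1]-55,0);print(c,x0,y0)
    cv2.imwrite(f'pics/{c}5.png',cv2.resize(p[y0:y0+110,x0:x0+140],None,fx=5,fy=5,interpolation=cv2.INTER_CUBIC))
chk(ds)
E
```

```text
t 9.825 p [0.5223 0.1399 0.1103] F [ 0.46 -0.13 -0.47] w 0.0144 
inc [0.0017, 0.0054, 0.041, -0.0037, -0.0009, -0.0018]
top 69 141
side 182 69
top 279 91 lat 0.04 dyaw -0.11 z 0.0712 pitch 0.02 res 0.0010 ends [-0.0689  0.0824] along 0.0008
side 182 92 lat 0.96 dyaw -0.17 z 0.0698 pitch -0.11 res 0.0016 ends [-0.0691  0.0803] along -0.0004
```

View pics/side5.png

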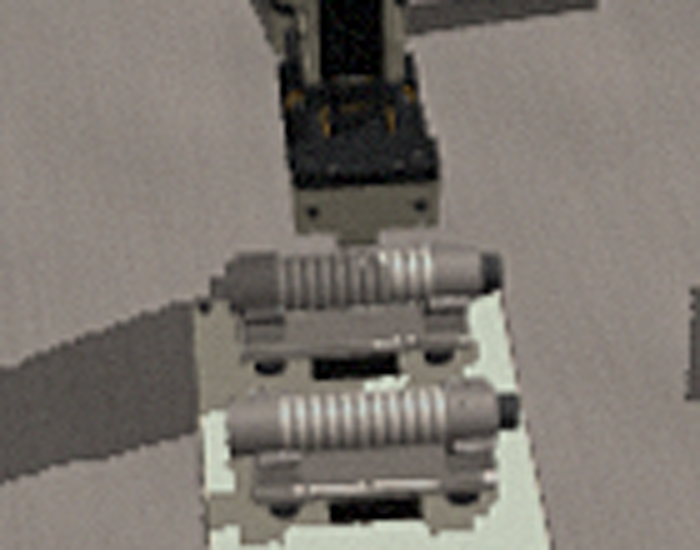

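Call:
drive_tool(increments=[0.002,0.005,0.025,-0.004,0,0,0.002,0.005,0.045,-0.004,0,0,0.002,0.005,0.05,-0.004,0,0,0.002,0.005,0.05,-0.004,0,0], grip=0.15)

```text
time: 10.42
ee_pos: [0.5208, 0.1394, 0.0952]
orientation: [[-0.073, -0.997, -0.001], [-0.997, 0.073, -0.001], [0.001, 0.001, -1.0]]
contact_force: [0.4, 0.4, 0.1]
width: 0.0139
```

Call:
drive_tool(increments=[0,0,0.003,0,0,0,0,0,0.005,0,0,0,0,0,0.005,0,0,0])

```text
time: 10.8
ee_pos: [0.521, 0.1395, 0.094]
orientation: [[-0.073, -0.997, -0.0], [-0.997, 0.073, -0.001], [0.001, 0.0, -1.0]]
contact_force: [0.1, 0.1, 2.7]
width: 0.0138
```

Call:
drive_tool(increments=[0,0,0.004,0,0,0,0,0,0.008,0,0,0,0,0,0.01,0,0,0,0,0,0.01,0,0,0])

```text
time: 11.3
ee_pos: [0.5211, 0.1395, 0.0911]
orientation: [[-0.073, -0.997, 0.0], [-0.997, 0.073, -0.001], [0.001, -0.0, -1.0]]
contact_force: [-1.7, -0.8, 5.5]
width: 0.0137
```

```bash
python3 - <<'E'
from h import *
from chk import chk
ds={c:r.read_camera(c)[1] for c in('top','side')}
chk(ds,.067)
for i in range(3): print(r.get_obs()['contact_force'].round(2), r.get_obs()['ee_pos'].round(4))
E
```

```text
top 284 97 lat 0.06 dyaw 0.06 z 0.0680 pitch -0.02 res 0.0010 ends [-0.0686  0.0813] along 0.0004
side 173 83 lat 0.19 dyaw -0.11 z 0.0662 pitch 0.46 res 0.0018 ends [-0.0693  0.0826] along 0.0007
[-1.    0.46  5.32] [0.5211 0.1395 0.0911]
[-1.    0.46  5.32] [0.5211 0.1395 0.0911]
[-1.    0.46  5.32] [0.5211 0.1395 0.0911]
```

It has sunk about 3.3 mm by both cameras and by force (5.4 N, i.e. 3.2 mm). About 1.8 mm more is needed.

Call:
drive_tool(increments=[0,0,0.004,0,0,0,0,0,0.006,0,0,0,0,0,0.006,0,0,0,0,0,0.006,0,0,0])

```text
time: 11.9
ee_pos: [0.5211, 0.1395, 0.0896]
orientation: [[-0.073, -0.997, 0.0], [-0.997, 0.073, -0.001], [0.001, -0.0, -1.0]]
contact_force: [-2.2, -0.4, 7.7]
width: 0.0139
```

```bash
cat > fin.py <<'E'
from h import *
from chk import chk
from meas import run
F=[]
for k in range(3):
    ds={}
    for c in('top','side'):
        p,d=r.read_camera(c); ds[c]=d; F.append(r.get_obs()['contact_force'])
        if k==0:
            q=proj(c,[.52,.12,.07])[0].astype(int);x0,y0=max(q[0]-70,0),max(q[1]-55,0)
            cv2.imwrite(f'pics/{c}6.png',cv2.resize(p[y0:y0+110,x0:x0+140],None,fx=5,fy=5,interpolation=cv2.INTER_CUBIC))
    chk(ds,.066)
print(np.mean(F,0).round(2),r.get_obs()['ee_pos'].round(4),r.get_obs()['time'],r.get_obs()['width'])
run(ds,[('spare',(.505,.023),np.radians(-4),.07)])
E
python3 fin.py
```

```text
top 285 97 lat -0.28 dyaw -0.08 z 0.0666 pitch -0.02 res 0.0010 ends [-0.0686  0.0814] along 0.0004
side 159 74 lat -0.37 dyaw -0.61 z 0.0646 pitch -0.36 res 0.0019 ends [-0.069   0.0823] along 0.0006
top 277 99 lat -0.16 dyaw 0.21 z 0.0664 pitch -0.20 res 0.0011 ends [-0.0686  0.0813] along 0.0003
side 165 79 lat 0.18 dyaw -0.05 z 0.0652 pitch -0.24 res 0.0017 ends [-0.0693  0.0829] along 0.0008
top 282 98 lat -0.11 dyaw -0.13 z 0.0668 pitch -0.27 res 0.0010 ends [-0.0686  0.0815] along 0.0004
side 174 84 lat -0.08 dyaw -0.08 z 0.0651 pitch 0.15 res 0.0016 ends [-0.0692  0.0826] along 0.0007
[-1.84 -0.6   7.57] [0.5211 0.1396 0.0896] 12.2 0.013879774423394345
top spare  z 0.0713 yaw -4.21 res 0.0010 len 0.1514/0.1495 centre full [0.5051 0.0223] body [0.5103 0.0219]
top spare z fixed z 0.0700 yaw -4.23 res 0.0012 len 0.1514/0.1495 centre full [0.5051 0.0221] body [0.5103 0.0217]
side spare  z 0.0703 yaw -3.91 res 0.0015 len 0.1512/0.1504 centre full [0.5052 0.0199] body [0.511  0.0195]
side spare z fixed z 0.0700 yaw -3.88 res 0.0015 len 0.1512/0.1504 centre full [0.5052 0.0198] body [0.511  0.0194]
```

View pics/side6.png

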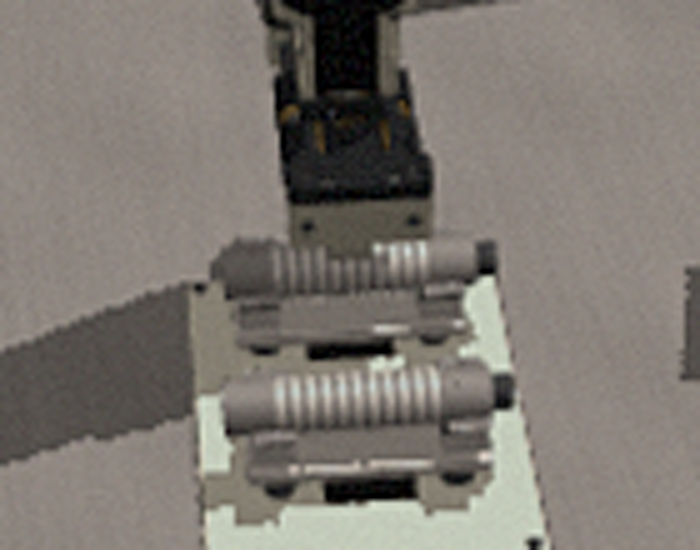

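The picture shows both fingertips on the handle, which is deep in the V, and the spare unchanged. Sink estimates are 4.6 mm (top camera), 5.0 mm (side camera) and 5.0 mm (force), with the readings steady. I'm handing it in.

```bash
python3 -c "
from plant import r
print(r.finish_job());o=r.get_obs();print(o['time'],o['contact_force'],o['ee_pos'])"
```

```text
the job is handed in; nothing more can be done
None
the job is handed in; nothing more can be done
```

I took the steel handle from the rack and laid it in the vacant (left) V-cradle. I eased the grip so it settled, then pressed it down with both fingertips straddling its top, and handed it in like that at about 12.3 s. To switch from gripping to pressing, I lifted the fingers clear of the settled handle once; they were on it again and pressing at hand-in.

- **Settling:** after easing the grip, the handle sat at the same height as the seated spare. It was centred along the V to within about 1 mm. Across the V the top camera put it at 0.0 mm and the side camera at 0.9 mm.
- **Press depth:** the cradle had sunk 4.6 mm by the top camera, about 5.0 mm by the side camera and about 5.0 mm by force (7.6 N). All were steady over 0.3 s.
- **Other handle:** the spare measured the same as at the start.
- **Bystanders:** the vial, tape roll and carton were never approached; I did not re-measure them at the end.
- **Disagreements:** the two cameras differ by about 2.5 mm in y and 1 to 2 mm in height. I therefore compared positions within the same camera. About 1.8 N of axial force along the handle remained while pressing.

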